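# Rock a stuck battery handle out of its charging cradle

### The arm

A 6-joint arm with a two-finger parallel gripper is mounted at the origin on a cart in front of the work surface, level with it; the furniture and walls round the work are solid. World frame = base frame: x ahead of the robot, y to its left, z up, the work surface at z = 0. Lengths are in m, angles in rad, forces in N, time in s.
With the tool pointing down it reaches from about 0.425 to 0.95 m from the base axis. Payload 3.5 kg.
Tool frame: the origin (TCP) lies on the centre line of the jaws, within the pads' length; the fingertips stand 25 mm ahead of it and the grasp point (between the pads) lies 6 mm ahead of it (ctrl.finger_overhang is the distance from the TCP to the fingertips, in m); z points along the fingers, y is the line along which they close (so a half turn about z gives the same grasp; the last joint's range is limited). The gripper opens to 85 mm and grips with 20 to 120 N. Pads are 22 mm wide; open, the fingers measure 114 mm over their backs; the gripper's body (76 mm by 85 mm) begins 54 mm behind the grasp point. The pads swing forward as they close: fully open they stand 13 mm farther back than shut.
Start: joints at [-1.486, 0.286, 1.577, -0, 1.279, -0.15], TCP at [0.157, -0.656, 0.256] pointing down, gripper open.
Joint ranges: [-2.77, 2.77], [-0.9, 2.22], [0.21, 2.48], [-1.53, 4.67], [0.24, 2.81], [-2.84, 2.84]. Speed limits (rad/s): [2.79, 2.79, 3.14, 3.14, 3.14, 3.14].

### API

Orientations are given as a unit quaternion [x, y, z, w].
In Python, from plant import get_state, imaging, job, ctrl gives the robot as it stands.
- The arm moves only by the tool jog_arm, never from a script. Its argument "increments" is a list of rows, each an object of numbers: "dx", "dy", "dz": the shift along the world's x, y, z each as a share of 12 cm, from -1 to 1; "ax", "ay", "az": the turn, a rotation vector about the world's x, y, z each as a share of pi/2 rad, from -1 to 1; "gripper": the gripper command: -1 is shut, 1 is fully open, values between are in proportion. A call has 1 to 10 rows; each row is the pose to reach, as a shift and turn from the pose commanded when the call began; what a row does not reach only later rows make up. A row lasts 1/10 s, in which the tool goes at most 50 mm and 8.59 degrees, less where a joint would pass 70% of its speed; a pose out of reach is approached as far as the arm can. A call with a number of a shift or a turn outside -1 to 1 is refused whole. A call with a gripper value outside its range is refused whole. The fingers move at their own pace and stop on an object; "force" is the grip in N (left out, the last holds). Time passes only in rows, so rows that repeat a pose let the fingers close. It gives the time, the measured TCP pose, the force, the opening and the grip force at its end, in the units of the state.
- get_state(): the state, without advancing time (a new reading comes with each control period).
- imaging.read_camera(name): name is "side" or "top"; returns a dict with "frame" (420x560x3 uint8, blue, green, red), "depth" (420x560 float32, m along the optical axis (not along the pixel's ray), 0 where there is no reading), "camera_matrix" (3x3 intrinsics, pixels), "extrinsics" (4x4, takes a point from camera to world coordinates). Camera axes: x right, y up, looking along -z (the intrinsics and any distortion apply to the point x, -y, -z); pixel columns grow to the right and rows downward; lengths in m; the calibration is good to about 2 mm. A picture is of the moment at which its call begins.
- job.sign_off(): hands the job in; it is judged then, once.
The state is a dict: "time": time; "qpos": joint angles; "dq": joint speeds; "joint_efforts": joint torques, N m; "eef_pos": TCP position; "tcp_rot": TCP orientation; "contact_force": force on the tool from outside, world axes, zero at the start; "wrist_torque": the same for the moment, N m; "opening": opening from 0.0 (shut) to 1.0 (fully open); "finger_force": force on a finger pad.
Only numpy, scipy, OpenCV 4.12 (cv2) and the standard library are available. Lean on these libraries where they do the work, as an engineer would, in place of code of your own. Each camera call takes 0.05 s, during which the arm holds its last target. There are 200 camera calls.

### The job

The battery handle is stuck in its charging cradle: the lips of the two stiff clips catch over its shoulders, so it cannot be pulled straight out. Rock it over to one side and then to the other, still sitting in the cradle, so that it shoves each clip well back; then lift it out and gently stand it upright on the floor of the metal tray. Leave the other things on the bench where they are.

Things in the scene. Friction and masses are not known exactly. Their poses are not given: they have to be found in the camera images.
- cradle: Charging cradle, fixed: grey base plate 110 (x) x 170 (y) x 15 mm with two upright aluminium cheeks (51 mm over their outer faces in x, 100 mm long, tops 61 mm above the bench) forming a channel along its y. Origin at the centre of its underside, at bench level, z up; it may stand turned. The clips slide along its y; low stops at y = +-16.7 mm keep the handle's foot in the middle.
- clip_left (a joint): Stiff bare steel clip on the cradle's +y side, 32 mm wide. Value in m: 0 = closed on the handle, 0.012 = fully back, towards the cradle's +y. No spring: it takes about 9 N to slide and stays where it is left. Upright inner face 18.5 mm from the cradle's middle when closed. The upright handle clears its lip when it is back by about 0.006; it may start up to 0.002 open, still hooked.
- clip_right (a joint): The same clip mirrored on the cradle's -y side: 0 = closed, grows to 0.012 as it slides towards the cradle's -y; the upright handle clears its lip at about 0.006.
- clip_left_lip (a point): Inner top edge of the left clip's lip, moving with the clip. The lip spans 99 to 108 mm above the bench; closed, its edge is 13 mm from the cradle's middle and so hooks 5 mm over the handle's shoulder.
- clip_right_lip (a point): The same point on the right clip's lip.
- handle: Loose battery handle standing in the middle of the cradle, about 0.26 kg, 150 mm tall. Origin at the centre of its underside, z up; x and y along the cradle's at the start. From below: foot 34 (x) x 30 (y) mm to 14 mm, black body 35 x 36 mm to 80 mm, flat shoulders, ribbed grey neck 28 (x) x 22 (y) mm to 150 mm. In the cradle its foot stands 15 mm above the bench.
- handle_top (a point): Centre of the handle's top face, 165 mm above the bench at the start; the neck is free from 108 mm up. The handle rocks only in the cradle's y, about its foot's edge: pushed at the neck (6 to 8 N) its body presses that side's clip back, the top moving about 1.9 mm for each mm of clip. Let go, it falls back upright.
- tray: Shallow open aluminium tray, 150 (x) x 180 (y) x 26 mm high, walls and floor 4 mm thick, empty, fixed. Origin at the centre of its underside at bench level, z up, inner floor at 4 mm.
- amber_jar: Amber jar, 44 mm across, 59 mm tall, standing bystander, to be left alone. Origin at the centre of its underside, z up.
- med_box: Small carton, 31 x 86 x 49 mm tall, standing bystander, to be left alone. Origin at the centre of its underside, z up.
- drop_bottle: Dropper bottle, 33 mm across, 102 mm tall, standing bystander, to be left alone. Origin at the centre of its underside, z up.
- swab_cup: Steel cup of swabs, 57 mm across, 99 mm tall, standing bystander, to be left alone. Origin at the centre of its underside, z up.
Things that resemble listed ones, but are neither listed nor needed, are in the scene too. Leave any yellow look-alike of the handle alone.

How it is judged:
By the outcome, as a careful person would: the job done as asked, in the order asked, and still so for the second after the job is handed in, with the robot touching nothing.
It also fails if it takes over 54 s, if anything falls off the work surface, if the arm or the gripper's body presses on something with over 40 N, if the wrist force passes 120 N, or if a joint passes its speed limit or range.

## Working session

There is one attempt and no reset: what is moved stays moved. The work goes in short steps, Python scripts to look and compute and a tool call to move; the robot and the scene stay as the last step left them, time stands still between calls to the robot, and variables do not carry over. Pictures are saved under pics/ and viewed, at most 10 in all, crops included, and the job is handed in when it is done.

Besides the shell and the picture viewer there is one more tool, called after "Call:" by a JSON object that holds its "fn" and its "kwargs". jog_arm: Moves the arm, as the interface text tells. Shift numbers are shares of 12 cm and turn numbers shares of pi/2 rad, none past 1 either way. Its arguments: {"type":"object","properties":{"increments":{"type":"array"},"force":{"type":"number"}},"required":["increments"]}

```bash
mkdir -p pics
cat > h.py <<'E'
import numpy as np, cv2
from plant import get_state, imaging, job, ctrl
def cam(n):
    return imaging.read_camera(n)
def pts(c):
    d=c["depth"]; K=c["camera_matrix"]; E=c["extrinsics"]
    v,u=np.mgrid[0:d.shape[0],0:d.shape[1]]
    x=(u-K[0,2])/K[0,0]*d; y=(v-K[1,2])/K[1,1]*d
    P=np.stack([x,-y,-d,np.ones_like(d)],-1)@E.T
    P=P[...,:3]; P[d==0]=np.nan
    return P
E
python3 - <<'E'
from h import *
for n in("top","side"):
    c=cam(n); cv2.imwrite(f"pics/{n}0.png",c["frame"]); np.savez(f"{n}0.npz",**c)
    print(n,c["camera_matrix"].tolist(),c["extrinsics"].round(3).tolist())
print(get_state())
E
```

```text
top [[469.1351793219142, 0.0, 276.77952886181424], [0.0, 469.1351793219142, 208.38936799073292], [0.0, 0.0, 1.0]] [[0.016, 0.984, -0.18, 0.339], [-1.0, 0.014, -0.013, -0.012], [-0.01, 0.18, 0.984, 1.196], [0.0, 0.0, 0.0, 1.0]]
side [[446.80602271787245, 0.0, 283.21045860711916], [0.0, 446.80602271787245, 207.96819534483333], [0.0, 0.0, 1.0]] [[-0.999, 0.009, -0.054, 0.491], [-0.05, -0.54, 0.84, 0.826], [-0.022, 0.842, 0.54, 0.649], [0.0, 0.0, 0.0, 1.0]]
{'time': 0.1, 'qpos': array([-1.48599495e+00,  2.87097391e-01,  1.57803324e+00, -2.88312106e-05,
        1.27859903e+00, -1.50008190e-01]), 'dq': array([-0.00177638, -0.000804  , -0.00471155,  0.00015006,  0.00195753,
        0.00158658]), 'joint_efforts': array([ 3.68604069e-04, -4.07298446e+01, -2.93699080e+01, -1.37533893e-04,
        3.43114320e-03,  1.75687535e-05]), 'eef_pos': array([ 0.15701487, -0.65592654,  0.25507047]), 'tcp_rot': array([ 9.93114916e-01,  1.17139326e-01,  2.10379547e-05, -1.06838762e-03]), 'contact_force': array([-0.13329317,  0.07187887,  0.22854792]), 'wrist_torque': array([0.01623988, 0.06104532, 0.02979086]), 'finger_force': 0.0, 'opening': 0.9997929376550178}
```

View pics/top0.png

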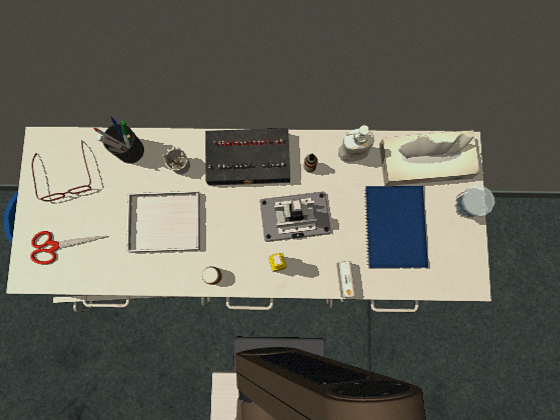

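View pics/side0.png

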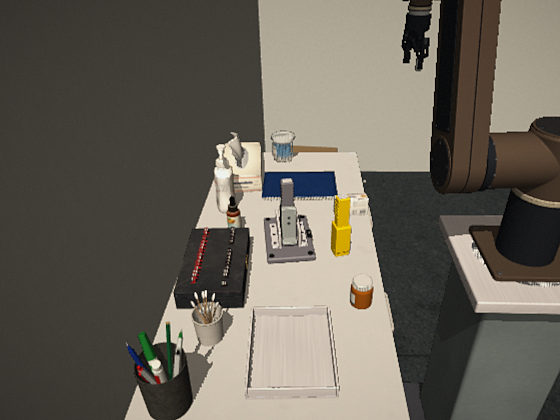

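The top view shows the cradle at (296,215) with the handle standing in it, the tray at (165,222), the yellow look-alike at (277,262) and the jar at (212,274). The side view agrees: cradle (289,235), tray (293,350), yellow (341,228).

Run:
```python
from h import *
T={n:dict(np.load(f"{n}0.npz")) for n in("top","side")}
P={n:pts(T[n]) for n in T}
def sel(n,box,zl,zh):
    p=P[n]; u0,u1,v0,v1=box
    q=p[v0:v1,u0:u1].reshape(-1,3); q=q[np.isfinite(q[:,2])]
    return q[(q[:,2]>zl)&(q[:,2]<zh)]
def rect(n,box,zl,zh,l):
    q=sel(n,box,zl,zh)
    if len(q)<4: print(n,l,"few",len(q));return
    r=cv2.minAreaRect(q[:,:2].astype(np.float32))
    print(n,l,len(q),"c",np.round(r[0],4),"size",np.round(r[1],4),"ang",round(r[2],2),"zmed",np.median(q[:,2]).round(4),"min",q.min(0).round(3),"max",q.max(0).round(3))
c=(250,340,180,250); s=(260,320,172,268)
for n,b in(("top",c),("side",s)):
    rect(n,b,.008,.022,"plate"); rect(n,b,.157,.175,"handletop"); rect(n,b,.1,.115,"lips"); rect(n,b,.054,.068,"cheeks")
    rect(n,b,.115,.175,"neck")
rect("top",(120,210,185,260),.018,.034,"tray rim"); rect("top",(135,195,198,245),-.003,.010,"tray floor")
rect("side",(240,345,300,400),.018,.034,"tray rim")
rect("top",(260,295,248,275),.10,.2,"yellow");rect("top",(195,225,260,290),.045,.07,"jar")
rect("top",(300,320,150,175),.05,.12,"dropper");rect("top",(330,360,258,300),.035,.06,"box");rect("top",(205,292,125,190),.01,.1,"blackbox")
rect("top",(160,190,143,175),.03,.15,"swab")
```

```text
top plate 1907 c [ 0.5564 -0.0358] size [0.156  0.1926] ang 6.52 zmed 0.0157 min [ 0.47  -0.132  0.008] max [0.627 0.068 0.022]
top handletop 124 c [ 0.536  -0.0413] size [0.0286 0.0219] ang 6.82 zmed 0.1657 min [ 0.521 -0.052  0.158] max [ 0.55  -0.03   0.171]
top lips 170 c [ 0.5356 -0.0407] size [0.0316 0.0555] ang 7.34 zmed 0.1082 min [ 0.517 -0.069  0.1  ] max [ 0.554 -0.012  0.113]
top cheeks 179 c [ 0.5358 -0.0415] size [0.0511 0.099 ] ang 7.53 zmed 0.0608 min [ 0.505 -0.094  0.054] max [0.566 0.01  0.068]
top neck 160 c [ 0.5359 -0.0412] size [0.0291 0.022 ] ang 8.51 zmed 0.165 min [ 0.52  -0.053  0.119] max [ 0.55  -0.03   0.171]
side plate 2490 c [ 0.5447 -0.1573] size [0.4227 0.1679] ang 89.04 zmed 0.0154 min [ 0.457 -0.369  0.008] max [0.627 0.054 0.022]
side handletop 108 c [ 0.5373 -0.0388] size [0.0278 0.0237] ang 9.34 zmed 0.1661 min [ 0.523 -0.052  0.157] max [ 0.551 -0.025  0.171]
side lips 137 c [ 0.5369 -0.0366] size [0.0314 0.0537] ang 6.87 zmed 0.1093 min [ 0.519 -0.061  0.1  ] max [ 0.555 -0.009  0.115]
side cheeks 210 c [ 0.5613 -0.1411] size [0.0588 0.3117] a
[... 643 characters left out ...]
17.29 zmed 0.1499 min [ 0.398 -0.012  0.107] max [0.429 0.013 0.155]
top jar 220 c [0.382  0.1627] size [0.0385 0.0373] ang 55.32 zmed 0.0584 min [0.362 0.141 0.045] max [0.401 0.181 0.064]
top dropper 144 c [ 0.6683 -0.0791] size [0.0331 0.0293] ang 80.45 zmed 0.0692 min [ 0.654 -0.096  0.05 ] max [ 0.685 -0.063  0.104]
top box 452 c [ 0.3778 -0.1672] size [0.0853 0.0309] ang 6.41 zmed 0.0484 min [ 0.334 -0.186  0.035] max [ 0.421 -0.149  0.055]
top blackbox 4605 c [0.6983 0.0794] size [0.1621 0.2217] ang 0.74 zmed 0.0472 min [ 0.616 -0.03   0.01 ] max [0.78  0.191 0.067]
top swab 306 c [0.6697 0.2599] size [0.0565 0.0541] ang 6.73 zmed 0.0577 min [0.642 0.233 0.03 ] max [0.698 0.287 0.101]
```

Run:
```python
from h import *
a=cv2.imread("pics/top0.png")[185:245,255:337]; b=cv2.imread("pics/side0.png")[172:268,255:325]
A=cv2.resize(a,None,fx=5,fy=5,interpolation=2); B=cv2.resize(b,None,fx=5,fy=5,interpolation=2)
o=np.zeros((480,780,3),np.uint8); o[:300,:410]=A; o[:480,420:770]=B; cv2.imwrite("pics/crop.png",o)
```

```text
(no output)
```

View pics/crop.png

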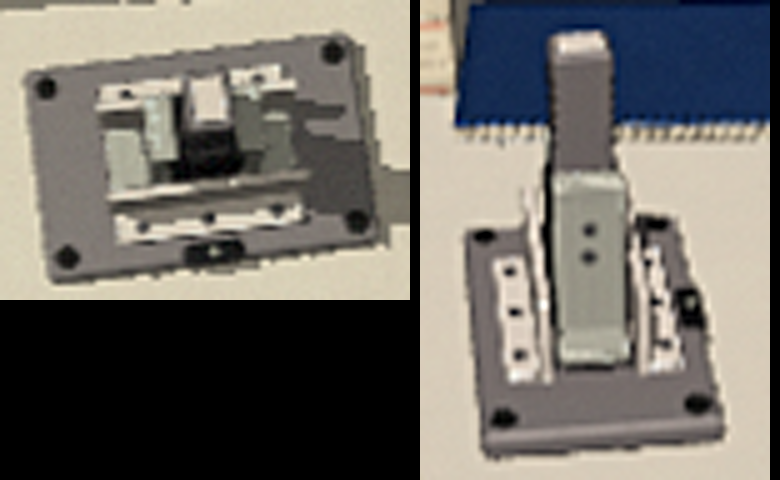

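The crop shows the handle between the clips, which slide along the long axis. Both views agree on the cradle centre at about (0.5365, -0.040), yaw +7.4°, top at z = 0.165. The tool needs about -6° of yaw so that its jaws close along the cradle's y.

Call:
{"fn": "jog_arm", "kwargs": {"increments": [{"dx": 0.61, "dy": 1, "dz": 0.1, "az": -0.067, "gripper": 0.1}, {"dx": 0.61, "dy": 1, "dz": 0.1, "az": -0.067, "gripper": 0.1}, {"dx": 0.61, "dy": 1, "dz": 0.1, "az": -0.067, "gripper": 0.1}, {"dx": 0.61, "dy": 1, "dz": 0.1, "az": -0.067, "gripper": 0.1}], "force": 40}}

```text
$.increments[0]: bad value
```

Call:
{"fn": "jog_arm", "kwargs": {"increments": [{"dx": 0.61, "dy": 1.0, "dz": 0.1, "ax": 0.0, "ay": 0.0, "az": -0.067, "gripper": 0.1}, {"dx": 0.61, "dy": 1.0, "dz": 0.1, "ax": 0.0, "ay": 0.0, "az": -0.067, "gripper": 0.1}, {"dx": 0.61, "dy": 1.0, "dz": 0.1, "ax": 0.0, "ay": 0.0, "az": -0.067, "gripper": 0.1}, {"dx": 0.61, "dy": 1.0, "dz": 0.1, "ax": 0.0, "ay": 0.0, "az": -0.067, "gripper": 0.1}], "force": 40}}

```text
time: 0.5
eef_pos: [0.2326, -0.5328, 0.2682]
tcp_rot: [0.998, 0.067, 0.0, -0.001]
contact_force: [-0.4, -0.2, 0.1]
opening: 0.548
finger_force: 0.0
```

Call:
{"fn": "jog_arm", "kwargs": {"increments": [{"dx": 0.61, "dy": 1.0, "dz": 0.0, "ax": 0.0, "ay": 0.0, "az": 0.0, "gripper": 0.1}, {"dx": 0.61, "dy": 1.0, "dz": 0.0, "ax": 0.0, "ay": 0.0, "az": 0.0, "gripper": 0.1}, {"dx": 0.61, "dy": 1.0, "dz": 0.0, "ax": 0.0, "ay": 0.0, "az": 0.0, "gripper": 0.1}, {"dx": 0.61, "dy": 1.0, "dz": 0.0, "ax": 0.0, "ay": 0.0, "az": 0.0, "gripper": 0.1}]}}

```text
time: 0.9
eef_pos: [0.305, -0.4134, 0.2678]
tcp_rot: [0.998, 0.067, 0.0, -0.001]
contact_force: [0.5, -0.5, 0.8]
opening: 0.548
finger_force: 0.0
```

Call:
{"fn": "jog_arm", "kwargs": {"increments": [{"dx": 0.61, "dy": 1.0, "dz": 0.0, "ax": 0.0, "ay": 0.0, "az": 0.0, "gripper": 0.1}, {"dx": 0.61, "dy": 1.0, "dz": 0.0, "ax": 0.0, "ay": 0.0, "az": 0.0, "gripper": 0.1}, {"dx": 0.61, "dy": 1.0, "dz": 0.0, "ax": 0.0, "ay": 0.0, "az": 0.0, "gripper": 0.1}, {"dx": 0.61, "dy": 1.0, "dz": 0.0, "ax": 0.0, "ay": 0.0, "az": 0.0, "gripper": 0.1}]}}

```text
time: 1.3
eef_pos: [0.3781, -0.2941, 0.2681]
tcp_rot: [0.998, 0.067, 0.0, -0.0]
contact_force: [0.3, -0.4, 1.2]
opening: 0.552
finger_force: 0.0
```

Call:
{"fn": "jog_arm", "kwargs": {"increments": [{"dx": 0.61, "dy": 1.0, "dz": 0.0, "ax": 0.0, "ay": 0.0, "az": 0.0, "gripper": 0.1}, {"dx": 0.61, "dy": 1.0, "dz": 0.0, "ax": 0.0, "ay": 0.0, "az": 0.0, "gripper": 0.1}, {"dx": 0.61, "dy": 1.0, "dz": 0.0, "ax": 0.0, "ay": 0.0, "az": 0.0, "gripper": 0.1}, {"dx": 0.61, "dy": 1.0, "dz": 0.0, "ax": 0.0, "ay": 0.0, "az": 0.0, "gripper": 0.1}]}}

```text
time: 1.7
eef_pos: [0.4514, -0.1746, 0.2682]
tcp_rot: [0.998, 0.067, 0.0, -0.0]
contact_force: [0.2, -0.9, 0.3]
opening: 0.552
finger_force: 0.0
```

Call:
{"fn": "jog_arm", "kwargs": {"increments": [{"dx": 0.61, "dy": 1.0, "dz": 0.0, "ax": 0.0, "ay": 0.0, "az": 0.0, "gripper": 0.1}, {"dx": 0.61, "dy": 1.0, "dz": 0.0, "ax": 0.0, "ay": 0.0, "az": 0.0, "gripper": 0.1}, {"dx": 0.61, "dy": 1.0, "dz": 0.0, "ax": 0.0, "ay": 0.0, "az": 0.0, "gripper": 0.1}, {"dx": 0.61, "dy": 1.0, "dz": 0.0, "ax": 0.0, "ay": 0.0, "az": 0.0, "gripper": 0.1}]}}

```text
time: 2.1
eef_pos: [0.5248, -0.0551, 0.2681]
tcp_rot: [0.998, 0.066, 0.0, -0.0]
contact_force: [0.1, 0.5, -0.1]
opening: 0.549
finger_force: 0.0
```

Call:
{"fn": "jog_arm", "kwargs": {"increments": [{"dx": 0.1, "dy": 0.125, "dz": 0.0, "ax": 0.0, "ay": 0.0, "az": 0.0, "gripper": 0.1}, {"dx": 0.1, "dy": 0.125, "dz": 0.0, "ax": 0.0, "ay": 0.0, "az": 0.0, "gripper": 0.1}, {"dx": 0.1, "dy": 0.125, "dz": -0.25, "ax": 0.0, "ay": 0.0, "az": 0.0, "gripper": 0.1}, {"dx": 0.1, "dy": 0.125, "dz": -0.5, "ax": 0.0, "ay": 0.0, "az": 0.0, "gripper": 0.1}, {"dx": 0.1, "dy": 0.125, "dz": -0.7, "ax": 0.0, "ay": 0.0, "az": 0.0, "gripper": 0.1}, {"dx": 0.1, "dy": 0.125, "dz": -0.85, "ax": 0.0, "ay": 0.0, "az": 0.0, "gripper": 0.1}, {"dx": 0.1, "dy": 0.125, "dz": -1.0, "ax": 0.0, "ay": 0.0, "az": 0.0, "gripper": 0.1}, {"dx": 0.1, "dy": 0.125, "dz": -1.0, "ax": 0.0, "ay": 0.0, "az": 0.0, "gripper": 0.1}]}}

```text
time: 2.9
eef_pos: [0.5327, -0.0431, 0.1452]
tcp_rot: [0.998, 0.064, -0.003, -0.001]
contact_force: [-0.1, 1.0, 0.5]
opening: 0.55
finger_force: 0.0
```

Run:
```python
from h import *
c=cam("side"); f=c["frame"]; d=cam("top")["frame"]
o=np.zeros((600,800,3),np.uint8)
o[:600,:400]=cv2.resize(f[145:265,250:330],None,fx=5,fy=5,interpolation=2)
o[:400,400:]=cv2.resize(d[175:255,256:336],None,fx=5,fy=5,interpolation=2)
cv2.imwrite("pics/s1.png",o); print(get_state()["eef_pos"])
```

```text
[ 0.53484823 -0.04299903  0.14837284]
```

View pics/s1.png

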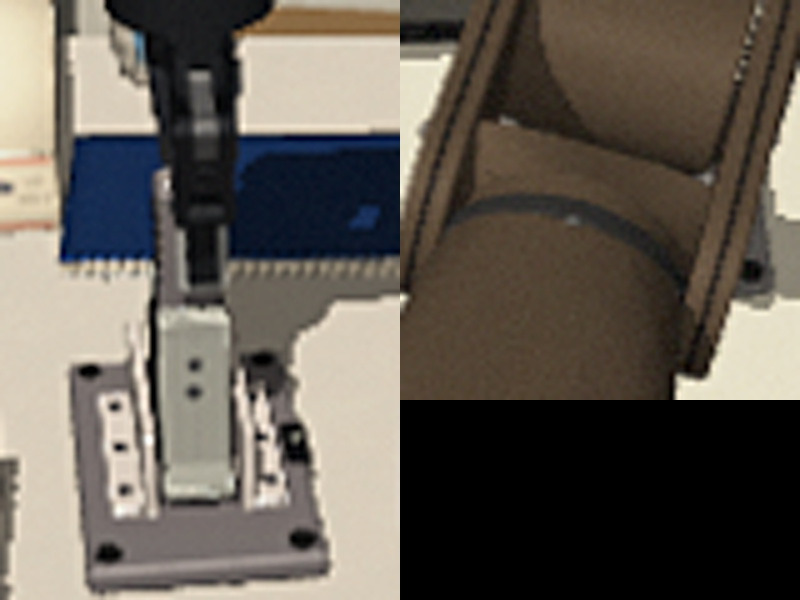

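The fingers straddle the neck; the near fingertip at (205,283) is about 10 mm above the lip edge at (195,308), and sits a few mm towards -x. I'll correct that and begin the push to +y.

Call:
{"fn": "jog_arm", "kwargs": {"increments": [{"dx": 0.02, "dy": 0.0, "dz": -0.04, "ax": 0.0, "ay": 0.0, "az": 0.0, "gripper": 0.1}, {"dx": 0.015, "dy": 0.04, "dz": -0.04, "ax": 0.0, "ay": 0.0, "az": 0.0, "gripper": 0.1}, {"dx": 0.01, "dy": 0.08, "dz": -0.04, "ax": 0.0, "ay": 0.0, "az": 0.0, "gripper": 0.1}, {"dx": 0.005, "dy": 0.1, "dz": -0.04, "ax": 0.0, "ay": 0.0, "az": 0.0, "gripper": 0.1}, {"dx": 0.003, "dy": 0.115, "dz": -0.04, "ax": 0.0, "ay": 0.0, "az": 0.0, "gripper": 0.1}, {"dx": 0.003, "dy": 0.13, "dz": -0.04, "ax": 0.0, "ay": 0.0, "az": 0.0, "gripper": 0.1}, {"dx": 0.003, "dy": 0.13, "dz": -0.04, "ax": 0.0, "ay": 0.0, "az": 0.0, "gripper": 0.1}]}}

```text
time: 3.7
eef_pos: [0.5355, -0.0256, 0.1437]
tcp_rot: [0.998, 0.065, 0.0, 0.0]
contact_force: [0.2, -1.5, -0.1]
opening: 0.551
finger_force: 0.2
```

Call:
{"fn": "jog_arm", "kwargs": {"increments": [{"dx": -0.002, "dy": 0.02, "dz": 0.0, "ax": 0.0, "ay": 0.0, "az": 0.0, "gripper": 0.1}, {"dx": -0.004, "dy": 0.035, "dz": 0.0, "ax": 0.0, "ay": 0.0, "az": 0.0, "gripper": 0.1}, {"dx": -0.006, "dy": 0.05, "dz": 0.0, "ax": 0.0, "ay": 0.0, "az": 0.0, "gripper": 0.1}, {"dx": -0.008, "dy": 0.06, "dz": 0.0, "ax": 0.0, "ay": 0.0, "az": 0.0, "gripper": 0.1}, {"dx": -0.008, "dy": 0.06, "dz": 0.0, "ax": 0.0, "ay": 0.0, "az": 0.0, "gripper": 0.1}]}}

```text
time: 4.2
eef_pos: [0.5351, -0.0207, 0.1444]
tcp_rot: [0.998, 0.065, 0.001, 0.003]
contact_force: [-0.4, -6.7, 1.8]
opening: 0.551
finger_force: 3.6
```

Run:
```python
from h import *
c=cam("side"); P=pts(c); q=P[172:268,260:320].reshape(-1,3); q=q[np.isfinite(q[:,2])]
R=np.array([[np.cos(.129),np.sin(.129)],[-np.sin(.129),np.cos(.129)]])
L=np.c_[(q[:,:2]-[.5365,-.040])@R.T,q[:,2]]
m=(abs(L[:,0])<.016)&(L[:,1]>.01)&(L[:,1]<.06)&(L[:,2]>.10)&(L[:,2]<.111)
# vertical front face of left clip
f=(abs(L[:,0])<.014)&(L[:,1]>.01)&(L[:,1]<.06)&(L[:,2]>.05)&(L[:,2]<.095)
print("lip y",np.percentile(L[m,1],[5,50,95]).round(4),"face y",np.median(L[f,1]).round(4))
o=np.load("side0.npz"); P=pts(o); q=P[172:268,260:320].reshape(-1,3); q=q[np.isfinite(q[:,2])]; L=np.c_[(q[:,:2]-[.5365,-.040])@R.T,q[:,2]]
m=(abs(L[:,0])<.016)&(L[:,1]>.01)&(L[:,1]<.06)&(L[:,2]>.10)&(L[:,2]<.111);f=(abs(L[:,0])<.014)&(L[:,1]>.01)&(L[:,1]<.06)&(L[:,2]>.05)&(L[:,2]<.095)
print("start lip y",np.percentile(L[m,1],[5,50,95]).round(4),"face y",np.median(L[f,1]).round(4))
o=np.load("top0.npz"); P=pts(o); q=P[180:250,250:340].reshape(-1,3); q=q[np.isfinite(q[:,2])]; L=np.c_[(q[:,:2]-[.5365,-.040])@R.T,q[:,2]]
m=(abs(L[:,0])<.016)&(L[:,2]>.10)&(L[:,2]<.113)
for s in(1,-1):
    y=L[m&(L[:,1]*s>.008),1]; print("top start lip",s,y.min().round(4),y.max().round(4))
print(get_state()["eef_pos"],get_state()["contact_force"])
```

```text
lip y [0.0205 0.0285 0.0306] face y 0.0286
start lip y [0.0117 0.0262 0.0293] face y 0.0274
top start lip 1 0.0082 0.0271
top start lip -1 -0.0284 -0.0084
[ 0.53515432 -0.02071548  0.14443574] [-0.13941975 -7.3625378   2.01131317]
```

Call:
{"fn": "jog_arm", "kwargs": {"increments": [{"dx": -0.002, "dy": 0.015, "dz": 0.0, "ax": 0.0, "ay": 0.0, "az": 0.0, "gripper": 0.1}, {"dx": -0.004, "dy": 0.03, "dz": 0.0, "ax": 0.0, "ay": 0.0, "az": 0.0, "gripper": 0.1}, {"dx": -0.006, "dy": 0.045, "dz": 0.0, "ax": 0.0, "ay": 0.0, "az": 0.0, "gripper": 0.1}, {"dx": -0.008, "dy": 0.06, "dz": 0.0, "ax": 0.0, "ay": 0.0, "az": 0.0, "gripper": 0.1}, {"dx": -0.008, "dy": 0.06, "dz": 0.0, "ax": 0.0, "ay": 0.0, "az": 0.0, "gripper": 0.1}]}}

```text
time: 4.75
eef_pos: [0.5347, -0.0141, 0.1453]
tcp_rot: [0.998, 0.065, 0.001, 0.003]
contact_force: [-1.1, -8.2, 4.2]
opening: 0.551
finger_force: 4.3
```

```bash
cat >> h.py <<'E'
def clip():
    c=cam("side"); P=pts(c); q=P[172:268,260:320].reshape(-1,3); q=q[np.isfinite(q[:,2])]
    R=np.array([[np.cos(.129),np.sin(.129)],[-np.sin(.129),np.cos(.129)]])
    L=np.c_[(q[:,:2]-[.5365,-.040])@R.T,q[:,2]]
    f=(abs(L[:,0])<.014)&(L[:,1]>.01)&(L[:,1]<.06)&(L[:,2]>.05)&(L[:,2]<.095)
    s=get_state(); print("face y (start .0274)",np.median(L[f,1]).round(4),s["eef_pos"].round(4),s["contact_force"].round(1))
    return c
E
python3 -c "
from h import *
clip()"
```

```text
face y (start .0274) 0.0332 [ 0.5347 -0.0141  0.1453] [-0.2 -9.6  4.6]
```

Call:
{"fn": "jog_arm", "kwargs": {"increments": [{"dx": -0.002, "dy": 0.015, "dz": 0.0, "ax": 0.0, "ay": 0.0, "az": 0.0, "gripper": 0.1}, {"dx": -0.004, "dy": 0.03, "dz": 0.0, "ax": 0.0, "ay": 0.0, "az": 0.0, "gripper": 0.1}, {"dx": -0.005, "dy": 0.04, "dz": 0.0, "ax": 0.0, "ay": 0.0, "az": 0.0, "gripper": 0.1}, {"dx": -0.005, "dy": 0.04, "dz": 0.0, "ax": 0.0, "ay": 0.0, "az": 0.0, "gripper": 0.1}]}}

```text
time: 5.2
eef_pos: [0.5344, -0.0095, 0.1457]
tcp_rot: [0.998, 0.065, 0.002, 0.004]
contact_force: [-0.6, -9.2, 5.7]
opening: 0.554
finger_force: 4.7
```

```bash
python3 -c "
from h import *
c=clip()
cv2.imwrite('pics/s2.png',cv2.resize(c['frame'][145:265,230:340],None,fx=5,fy=5,interpolation=2))"
```

```text
face y (start .0274) 0.0373 [ 0.5344 -0.0095  0.1457] [-1.  -8.1  5.5]
```

View pics/s2.png

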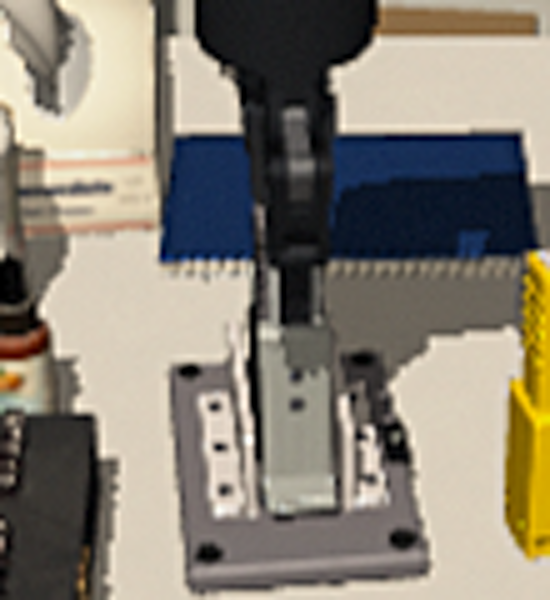

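The left clip now sits about 10 mm back (its face edge moved from 0.0274 to 0.0373). Now I bring the handle gently back and rock it to -y.

Call:
{"fn": "jog_arm", "kwargs": {"increments": [{"dx": 0.003, "dy": -0.03, "dz": 0.0, "ax": 0.0, "ay": 0.0, "az": 0.0, "gripper": 0.1}, {"dx": 0.007, "dy": -0.06, "dz": 0.0, "ax": 0.0, "ay": 0.0, "az": 0.0, "gripper": 0.1}, {"dx": 0.012, "dy": -0.09, "dz": 0.0, "ax": 0.0, "ay": 0.0, "az": 0.0, "gripper": 0.1}, {"dx": 0.016, "dy": -0.12, "dz": 0.0, "ax": 0.0, "ay": 0.0, "az": 0.0, "gripper": 0.1}, {"dx": 0.02, "dy": -0.15, "dz": 0.0, "ax": 0.0, "ay": 0.0, "az": 0.0, "gripper": 0.1}, {"dx": 0.024, "dy": -0.18, "dz": 0.0, "ax": 0.0, "ay": 0.0, "az": 0.0, "gripper": 0.1}, {"dx": 0.03, "dy": -0.24, "dz": 0.0, "ax": 0.0, "ay": 0.0, "az": 0.0, "gripper": 0.1}, {"dx": 0.037, "dy": -0.29, "dz": 0.0, "ax": 0.0, "ay": 0.0, "az": 0.0, "gripper": 0.1}, {"dx": 0.042, "dy": -0.33, "dz": 0.0, "ax": 0.0, "ay": 0.0, "az": 0.0, "gripper": 0.1}, {"dx": 0.044, "dy": -0.35, "dz": 0.0, "ax": 0.0, "ay": 0.0, "az": 0.0, "gripper": 0.1}]}}

```text
time: 6.25
eef_pos: [0.5383, -0.0493, 0.1436]
tcp_rot: [0.998, 0.064, 0.0, 0.0]
contact_force: [0.3, 0.2, -1.0]
opening: 0.554
finger_force: 0.0
```

Call:
{"fn": "jog_arm", "kwargs": {"increments": [{"dx": 0.002, "dy": -0.015, "dz": 0.0, "ax": 0.0, "ay": 0.0, "az": 0.0, "gripper": 0.1}, {"dx": 0.004, "dy": -0.03, "dz": 0.0, "ax": 0.0, "ay": 0.0, "az": 0.0, "gripper": 0.1}, {"dx": 0.006, "dy": -0.045, "dz": 0.0, "ax": 0.0, "ay": 0.0, "az": 0.0, "gripper": 0.1}, {"dx": 0.008, "dy": -0.06, "dz": 0.0, "ax": 0.0, "ay": 0.0, "az": 0.0, "gripper": 0.1}, {"dx": 0.008, "dy": -0.06, "dz": 0.0, "ax": 0.0, "ay": 0.0, "az": 0.0, "gripper": 0.1}]}}

```text
time: 6.75
eef_pos: [0.539, -0.0541, 0.144]
tcp_rot: [0.998, 0.064, -0.0, -0.002]
contact_force: [-0.7, 7.4, 3.8]
opening: 0.552
finger_force: 3.3
```

Call:
{"fn": "jog_arm", "kwargs": {"increments": [{"dx": 0.002, "dy": -0.015, "dz": 0.0, "ax": 0.0, "ay": 0.0, "az": 0.0, "gripper": 0.1}, {"dx": 0.004, "dy": -0.03, "dz": 0.0, "ax": 0.0, "ay": 0.0, "az": 0.0, "gripper": 0.1}, {"dx": 0.006, "dy": -0.045, "dz": 0.0, "ax": 0.0, "ay": 0.0, "az": 0.0, "gripper": 0.1}, {"dx": 0.008, "dy": -0.06, "dz": 0.0, "ax": 0.0, "ay": 0.0, "az": 0.0, "gripper": 0.1}, {"dx": 0.01, "dy": -0.07, "dz": 0.0, "ax": 0.0, "ay": 0.0, "az": 0.0, "gripper": 0.1}, {"dx": 0.01, "dy": -0.07, "dz": 0.0, "ax": 0.0, "ay": 0.0, "az": 0.0, "gripper": 0.1}]}}

```text
time: 7.35
eef_pos: [0.5406, -0.062, 0.1451]
tcp_rot: [0.998, 0.064, 0.0, -0.003]
contact_force: [-2.7, 7.5, 7.2]
opening: 0.552
finger_force: 4.4
```

Call:
{"fn": "jog_arm", "kwargs": {"increments": [{"dx": 0.002, "dy": -0.012, "dz": 0.0, "ax": 0.0, "ay": 0.0, "az": 0.0, "gripper": 0.1}, {"dx": 0.003, "dy": -0.025, "dz": 0.0, "ax": 0.0, "ay": 0.0, "az": 0.0, "gripper": 0.1}, {"dx": 0.003, "dy": -0.025, "dz": 0.0, "ax": 0.0, "ay": 0.0, "az": 0.0, "gripper": 0.1}]}}

```text
time: 7.65
eef_pos: [0.5411, -0.0648, 0.1453]
tcp_rot: [0.998, 0.064, 0.0, -0.003]
contact_force: [-2.2, 8.5, 8.6]
opening: 0.553
finger_force: 4.9
```

```bash
python3 -c "
from h import *
c=clip()
cv2.imwrite('pics/s3.png',cv2.resize(c['frame'][145:265,230:340],None,fx=5,fy=5,interpolation=2))"
```

```text
face y (start .0274) 0.0372 [ 0.541  -0.0648  0.1453] [-3.1  9.   8.9]
```

View pics/s3.png

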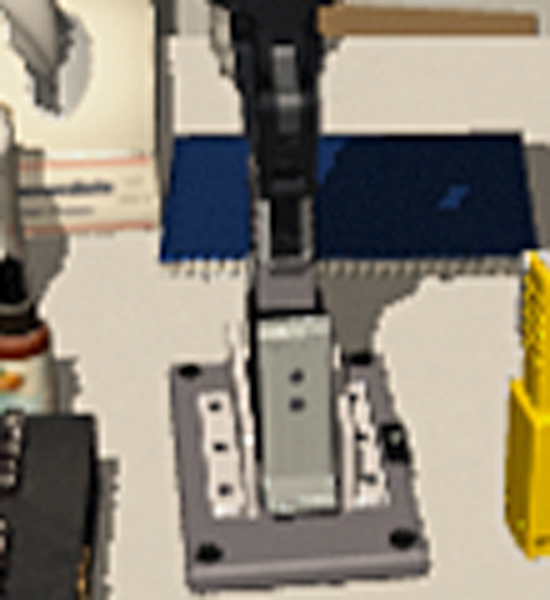

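Call:
{"fn": "jog_arm", "kwargs": {"increments": [{"dx": 0.001, "dy": -0.01, "dz": 0.0, "ax": 0.0, "ay": 0.0, "az": 0.0, "gripper": 0.1}, {"dx": 0.002, "dy": -0.015, "dz": 0.0, "ax": 0.0, "ay": 0.0, "az": 0.0, "gripper": 0.1}, {"dx": 0.002, "dy": -0.015, "dz": 0.0, "ax": 0.0, "ay": 0.0, "az": 0.0, "gripper": 0.1}]}}

```text
time: 8.0
eef_pos: [0.5413, -0.0665, 0.1455]
tcp_rot: [0.998, 0.064, 0.0, -0.003]
contact_force: [-2.4, 7.9, 9.4]
opening: 0.55
finger_force: 5.2
```

Call:
{"fn": "jog_arm", "kwargs": {"increments": [{"dx": -0.003, "dy": 0.03, "dz": 0.0, "ax": 0.0, "ay": 0.0, "az": 0.0, "gripper": 0.1}, {"dx": -0.007, "dy": 0.06, "dz": 0.0, "ax": 0.0, "ay": 0.0, "az": 0.0, "gripper": 0.1}, {"dx": -0.012, "dy": 0.09, "dz": 0.0, "ax": 0.0, "ay": 0.0, "az": 0.0, "gripper": 0.1}, {"dx": -0.016, "dy": 0.12, "dz": 0.0, "ax": 0.0, "ay": 0.0, "az": 0.0, "gripper": 0.1}, {"dx": -0.02, "dy": 0.15, "dz": 0.0, "ax": 0.0, "ay": 0.0, "az": 0.0, "gripper": 0.1}, {"dx": -0.024, "dy": 0.18, "dz": 0.0, "ax": 0.0, "ay": 0.0, "az": 0.0, "gripper": 0.1}, {"dx": -0.028, "dy": 0.21, "dz": 0.0, "ax": 0.0, "ay": 0.0, "az": 0.0, "gripper": 0.1}, {"dx": -0.032, "dy": 0.24, "dz": 0.0, "ax": 0.0, "ay": 0.0, "az": 0.0, "gripper": 0.1}, {"dx": -0.032, "dy": 0.24, "dz": 0.0, "ax": 0.0, "ay": 0.0, "az": 0.0, "gripper": 0.1}]}}

```text
time: 8.9
eef_pos: [0.537, -0.0398, 0.1435]
tcp_rot: [0.998, 0.065, -0.0, -0.0]
contact_force: [-0.5, 0.1, -1.0]
opening: 0.551
finger_force: 0.0
```

Call:
{"fn": "jog_arm", "kwargs": {"increments": [{"dx": 0.0, "dy": 0.012, "dz": 0.01, "ax": 0.0, "ay": 0.0, "az": 0.0, "gripper": 0.1}, {"dx": 0.0, "dy": 0.012, "dz": 0.01, "ax": 0.0, "ay": 0.0, "az": 0.0, "gripper": -1.0}, {"dx": 0.0, "dy": 0.012, "dz": 0.01, "ax": 0.0, "ay": 0.0, "az": 0.0, "gripper": -1.0}, {"dx": 0.0, "dy": 0.012, "dz": 0.01, "ax": 0.0, "ay": 0.0, "az": 0.0, "gripper": -1.0}, {"dx": 0.0, "dy": 0.012, "dz": 0.01, "ax": 0.0, "ay": 0.0, "az": 0.0, "gripper": -1.0}, {"dx": 0.0, "dy": 0.012, "dz": 0.01, "ax": 0.0, "ay": 0.0, "az": 0.0, "gripper": -1.0}, {"dx": 0.0, "dy": 0.012, "dz": 0.01, "ax": 0.0, "ay": 0.0, "az": 0.0, "gripper": -1.0}], "force": 40}}

```text
time: 9.6
eef_pos: [0.5373, -0.0389, 0.145]
tcp_rot: [0.998, 0.065, 0.0, 0.0]
contact_force: [-0.2, 0.7, 2.0]
opening: 0.254
finger_force: 39.7
```

Call:
{"fn": "jog_arm", "kwargs": {"increments": [{"dx": 0.0, "dy": 0.0, "dz": 0.03, "ax": 0.0, "ay": 0.0, "az": 0.0, "gripper": -1.0}, {"dx": 0.0, "dy": 0.0, "dz": 0.06, "ax": 0.0, "ay": 0.0, "az": 0.0, "gripper": -1.0}, {"dx": 0.0, "dy": 0.0, "dz": 0.08, "ax": 0.0, "ay": 0.0, "az": 0.0, "gripper": -1.0}, {"dx": 0.0, "dy": 0.0, "dz": 0.08, "ax": 0.0, "ay": 0.0, "az": 0.0, "gripper": -1.0}]}}

```text
time: 10.0
eef_pos: [0.5371, -0.0388, 0.1545]
tcp_rot: [0.998, 0.065, 0.0, 0.0]
contact_force: [0.9, 0.1, -3.1]
opening: 0.256
finger_force: 39.2
```

```bash
python3 -c "
from h import *
c=clip()
cv2.imwrite('pics/s4.png',cv2.resize(c['frame'][145:265,230:340],None,fx=5,fy=5,interpolation=2))"
```

```text
face y (start .0274) 0.0371 [ 0.5371 -0.0388  0.1543] [-1.   0.3 -2.4]
```

View pics/s4.png

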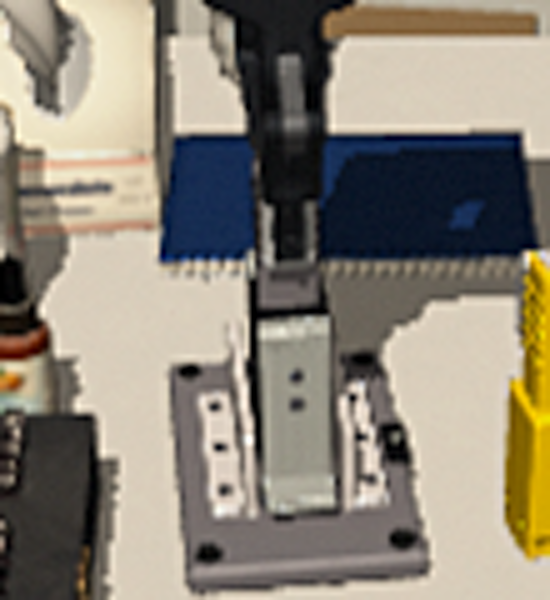

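The handle is up 9.5 mm with only its own weight on the wrist, so it has cleared both lips (shoulder visible at (290,305)). I keep lifting.

Call:
{"fn": "jog_arm", "kwargs": {"increments": [{"dx": 0.0, "dy": 0.0, "dz": 0.1, "ax": 0.0, "ay": 0.0, "az": 0.0, "gripper": -1.0}, {"dx": 0.0, "dy": 0.0, "dz": 0.25, "ax": 0.0, "ay": 0.0, "az": 0.0, "gripper": -1.0}, {"dx": 0.0, "dy": 0.0, "dz": 0.4, "ax": 0.0, "ay": 0.0, "az": 0.0, "gripper": -1.0}, {"dx": 0.0, "dy": 0.0, "dz": 0.6, "ax": 0.0, "ay": 0.0, "az": 0.0, "gripper": -1.0}, {"dx": 0.0, "dy": 0.0, "dz": 0.8, "ax": 0.0, "ay": 0.0, "az": 0.0, "gripper": -1.0}, {"dx": 0.0, "dy": 0.0, "dz": 1.0, "ax": 0.0, "ay": 0.0, "az": 0.0, "gripper": -1.0}, {"dx": 0.0, "dy": 0.0, "dz": 1.0, "ax": 0.0, "ay": 0.0, "az": 0.0, "gripper": -1.0}, {"dx": 0.0, "dy": 0.0, "dz": 1.0, "ax": 0.0, "ay": 0.0, "az": 0.0, "gripper": -1.0}]}}

```text
time: 10.85
eef_pos: [0.5371, -0.0388, 0.2747]
tcp_rot: [0.998, 0.065, 0.0, 0.0]
contact_force: [-0.4, 0.0, -3.3]
opening: 0.256
finger_force: 39.4
```

Call:
{"fn": "jog_arm", "kwargs": {"increments": [{"dx": -0.03, "dy": 0.2, "dz": 0.1, "ax": 0.0, "ay": 0.0, "az": 0.0, "gripper": -1.0}, {"dx": -0.06, "dy": 0.45, "dz": 0.1, "ax": 0.0, "ay": 0.0, "az": 0.0, "gripper": -1.0}, {"dx": -0.06, "dy": 0.7, "dz": 0.1, "ax": 0.0, "ay": 0.0, "az": 0.0, "gripper": -1.0}, {"dx": -0.06, "dy": 0.95, "dz": 0.1, "ax": 0.0, "ay": 0.0, "az": 0.0, "gripper": -1.0}]}}

```text
time: 11.25
eef_pos: [0.5287, 0.0762, 0.2839]
tcp_rot: [0.998, 0.064, -0.002, -0.0]
contact_force: [0.2, -0.6, -2.9]
opening: 0.251
finger_force: 40.0
```

Call:
{"fn": "jog_arm", "kwargs": {"increments": [{"dx": -0.03, "dy": 0.25, "dz": 0.0, "ax": 0.0, "ay": 0.0, "az": 0.0, "gripper": -1.0}, {"dx": -0.06, "dy": 0.5, "dz": 0.0, "ax": 0.0, "ay": 0.0, "az": 0.0, "gripper": -1.0}, {"dx": -0.06, "dy": 0.75, "dz": 0.0, "ax": 0.0, "ay": 0.0, "az": -0.02, "gripper": -1.0}, {"dx": -0.06, "dy": 0.95, "dz": 0.0, "ax": 0.0, "ay": 0.0, "az": -0.05, "gripper": -1.0}]}}

```text
time: 11.65
eef_pos: [0.5214, 0.1906, 0.2837]
tcp_rot: [1.0, 0.025, -0.002, 0.0]
contact_force: [-0.5, -0.9, -3.2]
opening: 0.253
finger_force: 40.0
```

Call:
{"fn": "jog_arm", "kwargs": {"increments": [{"dx": -0.03, "dy": 0.25, "dz": 0.0, "ax": 0.0, "ay": 0.0, "az": 0.0, "gripper": -1.0}, {"dx": -0.05, "dy": 0.5, "dz": 0.0, "ax": 0.0, "ay": 0.0, "az": 0.0, "gripper": -1.0}, {"dx": -0.05, "dy": 0.7, "dz": 0.0, "ax": 0.0, "ay": 0.0, "az": 0.0, "gripper": -1.0}, {"dx": -0.05, "dy": 0.8, "dz": 0.0, "ax": 0.0, "ay": 0.0, "az": 0.0, "gripper": -1.0}, {"dx": -0.05, "dy": 0.8, "dz": 0.0, "ax": 0.0, "ay": 0.0, "az": 0.0, "gripper": -1.0}]}}

```text
time: 12.15
eef_pos: [0.5159, 0.286, 0.2844]
tcp_rot: [1.0, 0.027, -0.002, 0.001]
contact_force: [0.8, -1.1, -2.3]
opening: 0.253
finger_force: 40.0
```

```bash
python3 -c "
from h import *
c=cam('side'); print(get_state()['eef_pos'],get_state()['contact_force'])
cv2.imwrite('pics/s5.png',cv2.resize(c['frame'][120:420,200:400],None,fx=2,fy=2))"
```

```text
[0.51617406 0.28497074 0.28475243] [ 0.11567994  0.13564683 -3.09213926]
```

View pics/s5.png

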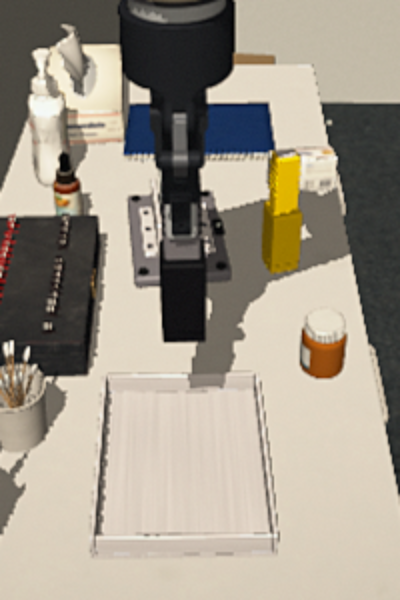

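The handle hangs upright from the grip over the tray (black body at crop (183,300)). I'm lowering it: touchdown is expected at TCP z ≈ 0.134.

Call:
{"fn": "jog_arm", "kwargs": {"increments": [{"dx": 0.01, "dy": 0.05, "dz": -0.2, "ax": 0.0, "ay": 0.0, "az": 0.0, "gripper": -1.0}, {"dx": 0.01, "dy": 0.05, "dz": -0.45, "ax": 0.0, "ay": 0.0, "az": 0.0, "gripper": -1.0}, {"dx": 0.01, "dy": 0.05, "dz": -0.7, "ax": 0.0, "ay": 0.0, "az": 0.0, "gripper": -1.0}, {"dx": 0.01, "dy": 0.05, "dz": -0.9, "ax": 0.0, "ay": 0.0, "az": 0.0, "gripper": -1.0}, {"dx": 0.01, "dy": 0.05, "dz": -1.0, "ax": 0.0, "ay": 0.0, "az": 0.0, "gripper": -1.0}, {"dx": 0.01, "dy": 0.05, "dz": -1.0, "ax": 0.0, "ay": 0.0, "az": 0.0, "gripper": -1.0}]}}

```text
time: 12.8
eef_pos: [0.5168, 0.2897, 0.1639]
tcp_rot: [1.0, 0.025, -0.002, 0.001]
contact_force: [-0.6, -1.0, -3.3]
opening: 0.257
finger_force: 40.0
```

Call:
{"fn": "jog_arm", "kwargs": {"increments": [{"dx": 0.0, "dy": 0.0, "dz": -0.06, "ax": 0.0, "ay": 0.0, "az": 0.0, "gripper": -1.0}, {"dx": 0.0, "dy": 0.0, "dz": -0.11, "ax": 0.0, "ay": 0.0, "az": 0.0, "gripper": -1.0}, {"dx": 0.0, "dy": 0.0, "dz": -0.15, "ax": 0.0, "ay": 0.0, "az": 0.0, "gripper": -1.0}, {"dx": 0.0, "dy": 0.0, "dz": -0.19, "ax": 0.0, "ay": 0.0, "az": 0.0, "gripper": -1.0}, {"dx": 0.0, "dy": 0.0, "dz": -0.21, "ax": 0.0, "ay": 0.0, "az": 0.0, "gripper": -1.0}, {"dx": 0.0, "dy": 0.0, "dz": -0.21, "ax": 0.0, "ay": 0.0, "az": 0.0, "gripper": -1.0}]}}

```text
time: 13.4
eef_pos: [0.5176, 0.2911, 0.1407]
tcp_rot: [1.0, 0.026, -0.0, 0.0]
contact_force: [-0.4, 0.2, -2.3]
opening: 0.257
finger_force: 40.1
```

Call:
{"fn": "jog_arm", "kwargs": {"increments": [{"dx": 0.0, "dy": 0.0, "dz": -0.015, "ax": 0.0, "ay": 0.0, "az": 0.0, "gripper": -1.0}, {"dx": 0.0, "dy": 0.0, "dz": -0.03, "ax": 0.0, "ay": 0.0, "az": 0.0, "gripper": -1.0}, {"dx": 0.0, "dy": 0.0, "dz": -0.045, "ax": 0.0, "ay": 0.0, "az": 0.0, "gripper": -1.0}, {"dx": 0.0, "dy": 0.0, "dz": -0.045, "ax": 0.0, "ay": 0.0, "az": 0.0, "gripper": -1.0}]}}

```text
time: 13.8
eef_pos: [0.5177, 0.2911, 0.1354]
tcp_rot: [1.0, 0.026, -0.0, 0.0]
contact_force: [0.4, 0.4, -2.9]
opening: 0.251
finger_force: 40.1
```

Call:
{"fn": "jog_arm", "kwargs": {"increments": [{"dx": 0.0, "dy": 0.0, "dz": -0.008, "ax": 0.0, "ay": 0.0, "az": 0.0, "gripper": -1.0}, {"dx": 0.0, "dy": 0.0, "dz": -0.015, "ax": 0.0, "ay": 0.0, "az": 0.0, "gripper": -1.0}, {"dx": 0.0, "dy": 0.0, "dz": -0.015, "ax": 0.0, "ay": 0.0, "az": 0.0, "gripper": -1.0}]}}

```text
time: 14.1
eef_pos: [0.518, 0.2912, 0.134]
tcp_rot: [1.0, 0.025, 0.0, -0.0]
contact_force: [0.2, 0.1, -1.9]
opening: 0.253
finger_force: 40.0
```

Call:
{"fn": "jog_arm", "kwargs": {"increments": [{"dx": 0.0, "dy": 0.0, "dz": -0.006, "ax": 0.0, "ay": 0.0, "az": 0.0, "gripper": -1.0}, {"dx": 0.0, "dy": 0.0, "dz": -0.012, "ax": 0.0, "ay": 0.0, "az": 0.0, "gripper": -1.0}, {"dx": 0.0, "dy": 0.0, "dz": -0.012, "ax": 0.0, "ay": 0.0, "az": 0.0, "gripper": -1.0}]}}

```text
time: 14.4
eef_pos: [0.5182, 0.2913, 0.134]
tcp_rot: [1.0, 0.026, 0.0, 0.0]
contact_force: [-1.9, -0.7, 5.5]
opening: 0.254
finger_force: 41.1
```

Touchdown (upward force 5.5 N). Opening, then lifting clear.

Call:
{"fn": "jog_arm", "kwargs": {"increments": [{"dx": 0.0, "dy": 0.0, "dz": 0.003, "ax": 0.0, "ay": 0.0, "az": 0.0, "gripper": -0.45}, {"dx": 0.0, "dy": 0.0, "dz": 0.003, "ax": 0.0, "ay": 0.0, "az": 0.0, "gripper": -0.4}, {"dx": 0.0, "dy": 0.0, "dz": 0.003, "ax": 0.0, "ay": 0.0, "az": 0.0, "gripper": -0.2}, {"dx": 0.0, "dy": 0.0, "dz": 0.003, "ax": 0.0, "ay": 0.0, "az": 0.0, "gripper": 0.1}, {"dx": 0.0, "dy": 0.0, "dz": 0.003, "ax": 0.0, "ay": 0.0, "az": 0.0, "gripper": 0.3}, {"dx": 0.0, "dy": 0.0, "dz": 0.003, "ax": 0.0, "ay": 0.0, "az": 0.0, "gripper": 0.3}, {"dx": 0.0, "dy": 0.0, "dz": 0.003, "ax": 0.0, "ay": 0.0, "az": 0.0, "gripper": 0.3}]}}

```text
time: 15.1
eef_pos: [0.5179, 0.2912, 0.1328]
tcp_rot: [1.0, 0.026, 0.0, -0.0]
contact_force: [-0.3, -0.1, -0.1]
opening: 0.649
finger_force: 0.0
```

Call:
{"fn": "jog_arm", "kwargs": {"increments": [{"dx": 0.0, "dy": 0.0, "dz": 0.1, "ax": 0.0, "ay": 0.0, "az": 0.0, "gripper": 0.3}, {"dx": 0.0, "dy": 0.0, "dz": 0.3, "ax": 0.0, "ay": 0.0, "az": 0.0, "gripper": 0.3}, {"dx": 0.0, "dy": 0.0, "dz": 0.6, "ax": 0.0, "ay": 0.0, "az": 0.0, "gripper": 0.3}, {"dx": 0.0, "dy": 0.0, "dz": 0.9, "ax": 0.0, "ay": 0.0, "az": 0.0, "gripper": 0.3}, {"dx": 0.0, "dy": 0.0, "dz": 1.0, "ax": 0.0, "ay": 0.0, "az": 0.0, "gripper": 0.3}, {"dx": 0.0, "dy": 0.0, "dz": 1.0, "ax": 0.0, "ay": 0.0, "az": 0.0, "gripper": 0.3}]}}

```text
time: 15.7
eef_pos: [0.5192, 0.2917, 0.2563]
tcp_rot: [1.0, 0.026, 0.003, -0.001]
contact_force: [-0.4, 0.2, 0.1]
opening: 0.649
finger_force: 0.0
```

Run:
```python
from h import *
c=cam('side'); print(get_state()['eef_pos'],get_state()['contact_force'])
o=np.zeros((600,800,3),np.uint8)
o[:,:400]=cv2.resize(c['frame'][120:420,200:400],None,fx=2,fy=2)
d=cam('top')
o[:400,400:]=cv2.resize(d['frame'][175:255,256:336],None,fx=5,fy=5,interpolation=2)
cv2.imwrite('pics/s6.png',o)
P=pts(d); q=P[180:250,250:340].reshape(-1,3); q=q[np.isfinite(q[:,2])]
R=np.array([[np.cos(.129),np.sin(.129)],[-np.sin(.129),np.cos(.129)]])
L=np.c_[(q[:,:2]-[.5365,-.040])@R.T,q[:,2]]; m=(abs(L[:,0])<.016)&(L[:,2]>.10)&(L[:,2]<.113)
for s in(1,-1):
    y=L[m&(L[:,1]*s>.008),1]
    if len(y): print("lip",s,y.min().round(4),y.max().round(4))
```

```text
[0.51806721 0.29125116 0.2535851 ] [-0.19714295 -0.15746693 -0.83281637]
lip 1 0.0235 0.0367
lip -1 -0.038 -0.0248
```

View pics/s6.png

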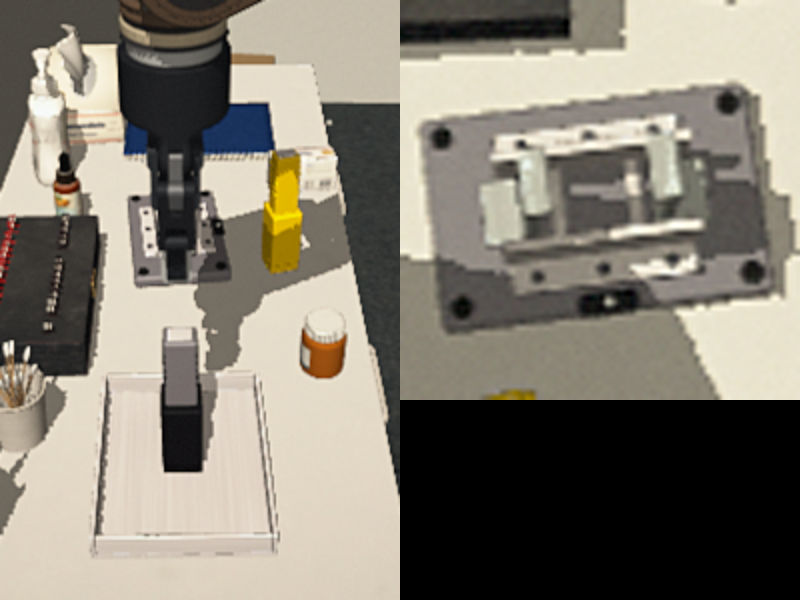

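The handle stands upright in the middle of the tray (left image, base at (183,468)). Both clips are about 10 mm back, the gripper is clear, and the other things look untouched.

```bash
python3 -c "
from plant import job
print(job.sign_off())"
```

```text
the job is handed in; nothing more can be done
None
```

The handle was rocked left then right, pushing each clip back about 10 mm. It was then lifted out and set upright in the middle of the tray with the gripper clear; I handed the job in at about 16 s, and no verdict came back.

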